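Put four bench tools back on their outlines

TASK

Tidy the bench: put the screwdriver, the spanner, the spirit level and the tape measure each onto the black foam pad that carries its own white outline, covering the outline and lined up with it, blade end of the screwdriver and open jaw of the spanner pointing as drawn, the level and the tape standing upright as they do now. Leave the glue bottle standing where it is.

Things in the scene. Friction and masses are not known exactly. Their poses are not given: they have to be found in the camera images.
- screwdriver_tip (a point): Screwdriver lying flat, 150 mm long: orange eight-sided handle (62 long, 28 thick), black collar, steel shaft 8 thick, its axis 14 mm up. This point: the blade's very end, dropped to underside level (z = 0 on the bench). x runs from handle to blade, z up. Middle of the handle, which holds most of the weight: x = -119 mm; middle of the tool: x = -75 mm.
- spanner_jaw (a point): Spanner lying flat, 140 mm long: steel open jaw 34 wide, steel ring 24 across with dark centre at the other end, heads 9 mm thick, blue shank 13 wide, its top 8.5 mm up. This point: between the jaw's prongs, 15 mm short of their ends, at the underside. x runs from ring to open jaw, z up. Middle of the shank: x = -63 mm.
- level: Small spirit level, red bar 150 mm long, 22 mm wide, 44 mm high, black ends, green vials, standing on its long narrow edge. Origin: centre of its underside; x along the bar, z up. Both ends are alike.
- tape: Tape measure, yellow case with black discs on its sides, standing upright: 72 mm long, 36 mm wide, 64 mm high. Origin: centre of its underside; x along its length (the steel tab is at +x, low down), y across its width, z up.
- screwdriver_pad: Screwdriver's place: a fixed black foam pad, 166 x 76 mm, top 6 mm above the bench, with a flat white outline shape of a screwdriver (wide handle, thin shaft), centred, 150 mm long on it. Origin: centre of the pad's underside, on the bench; x along the pad's length towards the blade end of the outline. A screwdriver in place has its blade end at x = +75 mm, y = 0.
- spanner_pad: Spanner's place: a fixed black foam pad, 166 x 76 mm, top 6 mm above the bench, with a flat white outline shape of a spanner (forked at one end, round with a dark dot at the other) on it. Origin: centre of the pad's underside, on the bench; x along the pad's length towards the forked end of the outline. A spanner in place has its jaw point at x = +55 mm, y = 0.
- level_pad: Level's place: a fixed black foam pad, 166 x 76 mm, top 6 mm above the bench, with a flat white outline shape that is a plain bar 150 x 24 mm, centred on it. Origin: centre of the pad's underside, on the bench; x along the pad's length. Either way round is right.
- tape_pad: Tape measure's place: a fixed black foam pad, 104 x 76 mm, top 6 mm above the bench, with a flat white outline shape that is a rectangle 72 x 38 mm, centred on it. Origin: centre of the pad's underside, on the bench; x along the pad's length. Either way round is right.
- glue: Bystander: a white glue bottle with a red cap, 42 mm across, 125 mm tall, standing loose near the middle of the work area. Origin: centre of its underside, z up. It must stay standing where it is.
Things that resemble listed ones, but are neither listed nor needed, are in the scene too. Of the things that look like the level, the smaller one is meant.

How it is judged (in metres and radians):
At the end, for the whole second after the job is handed in: Each tool rests flat (level and tape upright) on its own pad, blade end, jaw point or middle within 12 mm of its place along and across the pad, turned at most 12 degrees from the outline, blade and jaw as drawn. The glue bottle stands within 20 mm of its start (x of screwdriver_tip in the frame of screwdriver_pad between 0.063 and 0.087 m and y of screwdriver_tip in the frame of screwdriver_pad between -0.012 and 0.012 m and z of screwdriver_tip in the frame of screwdriver_pad between 0.003 and 0.01 m and angle between the x axis of screwdriver_tip and the x axis of screwdriver_pad, either way round below 0.21 rad and angle between each of screwdriver_tip, spanner_jaw, level, tape's own z axis and vertical below 0.1 rad and x of spanner_jaw in the frame of spanner_pad between 0.043 and 0.067 m and y of spanner_jaw in the frame of spanner_pad between -0.012 and 0.012 m and z of spanner_jaw in the frame of spanner_pad between 0.003 and 0.01 m and angle between the x axis of spanner_jaw and the x axis of spanner_pad, either way round below 0.21 rad and x of level in the frame of level_pad between -0.012 and 0.012 m and y of level in the frame of level_pad between -0.012 and 0.012 m and z of level in the frame of level_pad between 0.003 and 0.01 m and angle between the x axis of level and the x axis of level_pad, either way round below 0.21 rad and linear speed of each of level, tape below 0.02 m/s and angular speed of each of level, tape below 0.2 rad/s and x of tape in the frame of tape_pad between -0.012 and 0.012 m and y of tape in the frame of tape_pad between -0.012 and 0.012 m and z of tape in the frame of tape_pad between 0.003 and 0.01 m and angle between the x axis of tape and the x axis of tape_pad, either way round below 0.21 rad and angle between glue's own z axis and vertical below 0.15 rad and distance of glue from where it was at the start of the episode below 0.02 m); the robot touches nothing.
It fails at once if the glue bottle is tipped or shoved away (angle between glue's own z axis and vertical above 0.5 rad or distance of glue from where it was at the start of the episode above 0.03 m).
It also fails if it takes over 128 s, if anything falls off the work surface, if the arm or the gripper's body presses on something with over 40 N, if the wrist force passes 120 N, or if a joint passes its speed limit or range.

ROBOT

A 6-joint arm with a two-finger parallel gripper is mounted at the origin on the work surface. World frame = base frame: x ahead of the robot, y to its left, z up, the work surface at z = 0. Lengths are in mm, angles in rad, forces in N, time in s.
With the tool pointing down it reaches from about 350 to 975 mm from the base axis. Payload 7.1 kg.
Tool frame: the origin (TCP) lies midway between the tips of the shut fingers; the grasp point (between the pads) lies 19 mm behind it; z points along the fingers, y is the line along which they close (so a half turn about z gives the same grasp; the last joint's range is limited). The gripper opens to 88 mm and grips with 3 to 60 N. Pads are 20 mm wide; open, the fingers measure 115 mm over their backs; the gripper's body (75 mm by 178 mm) begins 61 mm behind the grasp point.
Start: joints at [-1.227, 0.423, 1.63, -0, 1.089, -0.019], TCP at [221.825, -584.293, 222.675] pointing down, gripper open.
Joint ranges: [-3, 3], [-0.9, 2.11], [0.09, 2.58], [-1.31, 4.45], [0.11, 2.69], [-2.54, 2.54]. Speed limits (rad/s): [2.39, 2.39, 3.01, 3.14, 3.14, 3.14].

INTERFACE

Orientations are given as a rotation vector (axis times angle).
In Python, from workcell import ctrl gives the robot as it stands.
- The arm moves only by the shell command python3 -m inch 'ROWS' [OPENING]. ROWS is JSON, a list of rows, each an object with "xyz": the shift along the tool's x, y, z in mm, a list of three; "rot": the turn, a rotation vector about the tool's x, y, z in rad, a list of three. In form: [{"xyz": [dx, dy, dz], "rot": [ax, ay, az]}, ...]. A call has 1 to 12 rows; each row is the pose to reach, as a shift and turn from the pose commanded when the call began, along the tool's axes at that moment; what a row does not reach only later rows make up. A row lasts 1/12 s, in which the tool goes at most 41.7 mm and 7.16 degrees, less where a joint would pass 70% of its speed; a pose out of reach is approached as far as the arm can. A call with a gripper value outside its range is refused whole. OPENING is the closure in counts, from 0 (fully open) to 255 (shut), set as the call begins (- or left out, the last holds). The fingers move at their own pace and stop on an object; the grip force is fixed at half the most. Time passes only in rows, so rows that repeat a pose let the fingers close. It gives the time, the measured TCP pose, the force, the opening and the grip force at its end, in the units of the state.
- ctrl.get_obs(): the state, without advancing time (a new reading comes with each control period).
- ctrl.get_image(name): name is "side" or "top"; returns the picture (420x560x3 uint8, red, green, blue); there is no depth.
- ctrl.camera_model(name): a dict with "fx", "fy", "cx", "cy" (pixels), "position" and "attitude" of the camera in the world. Camera axes: x right, y up, looking along -z (the intrinsics and any distortion apply to the point x, -y, -z); pixel columns grow to the right and rows downward; lengths in mm; the calibration is good to about 2 mm. A picture is of the moment at which its call begins. camera_model takes no time and is no camera call.
- ctrl.close_job(): hands the job in; it is judged then, once.
The state is a dict: "t": time; "qpos": joint angles; "qvel": joint speeds; "joint_torque": joint torques, N m; "ee_pos": TCP position; "orientation": TCP orientation; "ft_force": force on the tool from outside, world axes, zero at the start; "moment": the same for the moment, N m; "width": finger opening in mm; "grasp_force": force on a finger pad.
Only numpy, scipy, OpenCV 4.12 (cv2) and the standard library are available. Lean on these libraries where they do the work, as an engineer would, in place of code of your own. Each camera call takes 0.05 s, during which the arm holds its last target. There are 200 camera calls.

## Working session

There is one attempt and no reset: what is moved stays moved. The work goes in short steps, Python scripts to look and compute and a shell command to move; the robot and the scene stay as the last step left them, time stands still between calls to the robot, and variables do not carry over. Pictures are saved under pics/ and viewed, at most 14 in all, crops included, and the job is handed in when it is done.

```bash
mkdir -p pics
python3 - <<'E'
from workcell import ctrl
import cv2
for n in("top","side"):
    cv2.imwrite(f"pics/{n}0.png",ctrl.get_image(n)[:,:,::-1]); print(n,ctrl.camera_model(n))
o=ctrl.get_obs();print(o)
E
```

```text
top {'fx': 386.0642658603473, 'fy': 386.0642658603473, 'cx': 272.99745666998786, 'cy': 209.26320471145692, 'position': array([341.41926715,  38.9766808 , 990.57199218]), 'attitude': array([ 0.07803877, -0.09794931, -1.57178485])}
side {'fx': 460.1112363310393, 'fy': 460.1112363310393, 'cx': 274.5729192712495, 'cy': 211.2121133676678, 'position': array([ -1.43477832, 859.37471124, 904.40946478]), 'attitude': array([ 0.26818443, -1.06666056, -2.48321978])}
{'t': 0.1, 'qpos': array([-1.22695091e+00,  4.23750623e-01,  1.63060328e+00,  1.72611619e-05,
        1.08862940e+00, -1.90041626e-02]), 'qvel': array([ 0.00168515, -0.00113078, -0.00018083, -0.00058759,  0.00315333,
        0.00061526]), 'joint_torque': array([-3.57776810e-05, -5.45610166e+01, -2.74324107e+01,  6.44758763e-02,
        1.87130476e-02, -2.44123066e-05]), 'ee_pos': array([ 221.69203962, -583.81740486,  221.99210411]), 'orientation': array([-3.08868163e+00, -5.66580770e-01,  3.29395382e-04]), 'ft_force': array([ 0.18891585, -0.1115701 ,  0.7411743 ]), 'moment': array([ 0.06045139,  0.01014112, -0.01099669]), 'grasp_force': 0.0, 'width': 87.95770893258664}
```

View pics/top0.png

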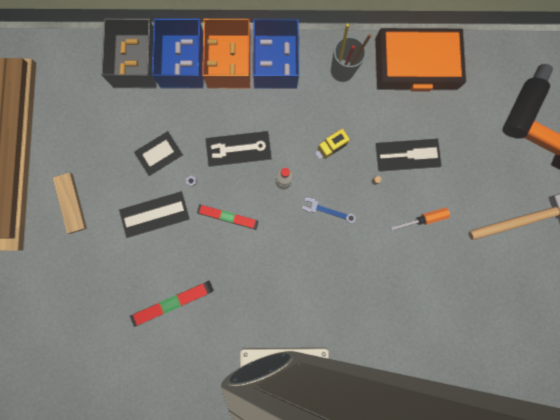

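View pics/side0.png

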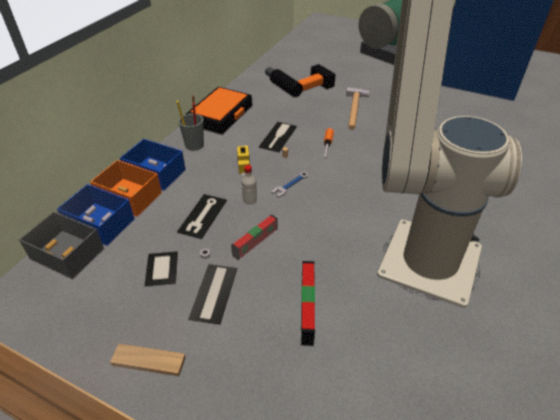

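The top view shows two level-like bars: a small one at (228,216) and a larger one at (171,304). The smaller one fits the description. I'll confirm it and the other tools in one enlarged crop.

```bash
cat > h.py <<'E'
import numpy as np,cv2
from scipy.spatial.transform import Rotation as R
from workcell import ctrl
def px2w(n,uv,z):
    c=ctrl.camera_model(n);uv=np.atleast_2d(np.array(uv,float))
    d=np.c_[(uv[:,0]-c['cx'])/c['fx'],-(uv[:,1]-c['cy'])/c['fy'],-np.ones(len(uv))]
    d=R.from_rotvec(c['attitude']).apply(d);p=c['position']
    return (p+d*((z-p[2])/d[:,2])[:,None])[:,:2]
def w2px(n,P):
    c=ctrl.camera_model(n);q=R.from_rotvec(c['attitude']).inv().apply(np.atleast_2d(P)-c['position'])
    return np.c_[c['cx']+c['fx']*q[:,0]/-q[:,2],c['cy']-c['fy']*q[:,1]/-q[:,2]]
E
python3 - <<'E'
import cv2
a=cv2.imread('pics/top0.png')[125:255,110:290];b=cv2.imread('pics/top0.png')[125:255,280:460]
cv2.imwrite('pics/c1.png',cv2.resize(a,None,fx=4.4,fy=4.4,interpolation=cv2.INTER_CUBIC))
cv2.imwrite('pics/c2.png',cv2.resize(b,None,fx=4.4,fy=4.4,interpolation=cv2.INTER_CUBIC))
E
```

```text
(no output)
```

View pics/c1.png

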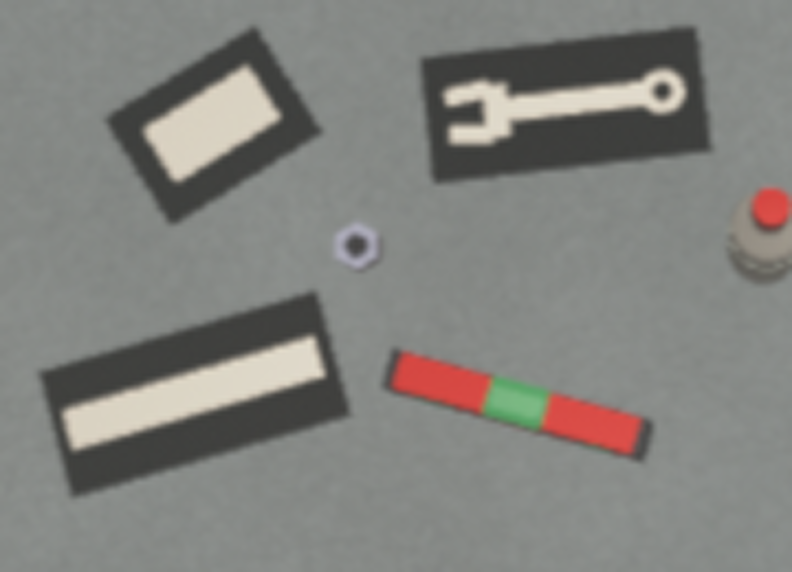

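View pics/c2.png

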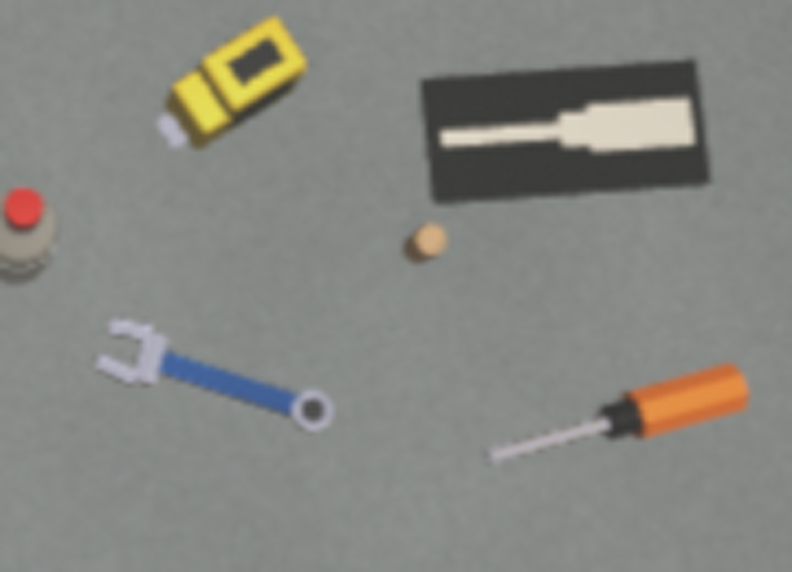

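The small bar at crop (518,405), top pixel (228,216), is the level: about 58 px long, against 84 px for the decoy. The pads, spanner (jaw left, ring at crop 313,410), driver (blade left at 491,457, handle right) and tape (tab lower left) are all clear. The nut, dowel and large level aren't needed. Next I'll compute the poses and overlay the model outlines on both views.

```bash
cat > pose.py <<'E'
from h import *
c1=lambda p:np.array(p,float)/4.4+[110,125]
c2=lambda p:np.array(p,float)/4.4+[280,125]
def pad(c,cor,flip=False):
    W=px2w('top',c(cor),6);(cx,cy),_,_=cv2.minAreaRect(W.astype(np.float32))
    d=W[1]-W[0]+W[2]-W[3];L=np.linalg.norm(d)/2
    ang=np.arctan2(d[1],d[0])+(np.pi if flip else 0)
    m=W.mean(0);return np.array([m[0],m[1],ang,L])
P={}
P['lpad']=pad(c1,[(40,373),(315,291),(350,412),(74,496)])
P['tpad']=pad(c1,[(107,120),(254,27),(321,130),(173,224)])
P['spad']=pad(c1,[(421,59),(695,27),(711,150),(434,183)],True)
P['dpad']=pad(c2,[(421,80),(695,60),(711,183),(434,203)],True)
def two(c,a,b,z):  # from a to b
    A,B=px2w('top',c([a,b]),z);d=B-A;return A,B,np.arctan2(d[1],d[0]),np.linalg.norm(d)
A,B,t,L=two(c1,(392,369),(646,438),44);P['level']=np.array([*(A+B)/2,t,L])
A,B,t,L=two(c2,(313,410),(108,344),9);P['span']=np.array([*(B-15*(B-A)/L),t,L+12])
A,B,t,L=two(c2,(744,386),(491,457),14);P['driver']=np.array([*B,t,L])
A,B,t,L=two(c2,(290,37),(184,120),55)
P['tape']=np.array([*px2w('top',c2([(248,65)]),64)[0],t,L])
P['glue']=np.array([*px2w('top',c2([(24,207)]),125)[0],0,0])
E
python3 - <<'E'
from pose import *
for k,v in P.items():print(k,v.round(2))
dims={'lpad':(166,76,6),'tpad':(104,76,6),'spad':(166,76,6),'dpad':(166,76,6),'level':(150,22,44),'tape':(72,36,64),'glue':(42,42,125)}
for n in('top','side'):
    s=3 if n=='top' else 3.2
    im=cv2.resize(cv2.imread(f'pics/{n}0.png'),None,fx=s,fy=s,interpolation=cv2.INTER_CUBIC)
    def ln(Q,col,cl=True):cv2.polylines(im,[np.int32((w2px(n,Q)+.5)*s)],cl,col,1,cv2.LINE_AA)
    for k,(x,y,t,_) in P.items():
        f=lambda u,w,z:[x+u*np.cos(t)-w*np.sin(t),y+u*np.sin(t)+w*np.cos(t),z]
        if k in dims:
            l,w,h=np.array(dims[k])/[2,2,1]
            for z in((6,) if 'pad' in k else (0,h)):ln([f(l,w,z),f(-l,w,z),f(-l,-w,z),f(l,-w,z)],(255,255,0))
        elif k=='span':ln([f(15,0,9),f(-125,0,9)],(0,0,255));ln([f(0,-17,9),f(0,17,9)],(0,0,255))
        else:ln([f(0,0,14),f(-150,0,14)],(0,0,0));ln([f(-88,-14,14),f(-88,14,14)],(0,0,0))
    im=im[350:720,350:1370] if n=='top' else im[360:1060,370:1080]
    cv2.imwrite(f'pics/ov_{n}.png',cv2.resize(im,None,fx=.78,fy=.78) if n=='top' else cv2.resize(im,None,fx=.85,fy=.85))
E
```

```text
lpad [440.03 329.23  -1.28 164.91]
tpad [598.92 323.1   -0.99 102.17]
spad [611.27 115.7    1.69 164.28]
dpad [ 594.91 -329.25    1.64  165.74]
level [429.72 137.69  -1.84 147.37]
span [462.68 -68.94   1.25 137.06]
driver [ 400.5  -274.8     1.84  154.72]
tape [ 618.05 -130.12    2.24   77.92]
glue [524.17  -0.9    0.     0.  ]
```

View pics/ov_top.png

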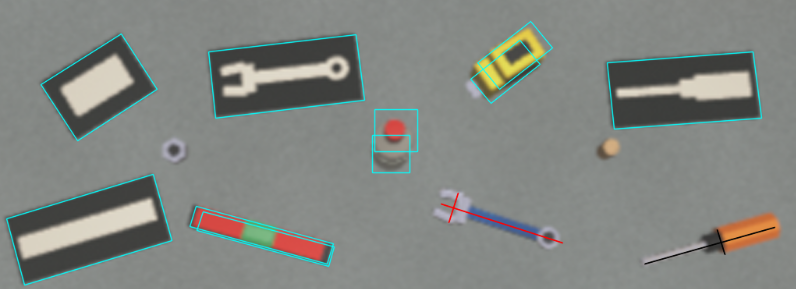

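View pics/ov_side.png

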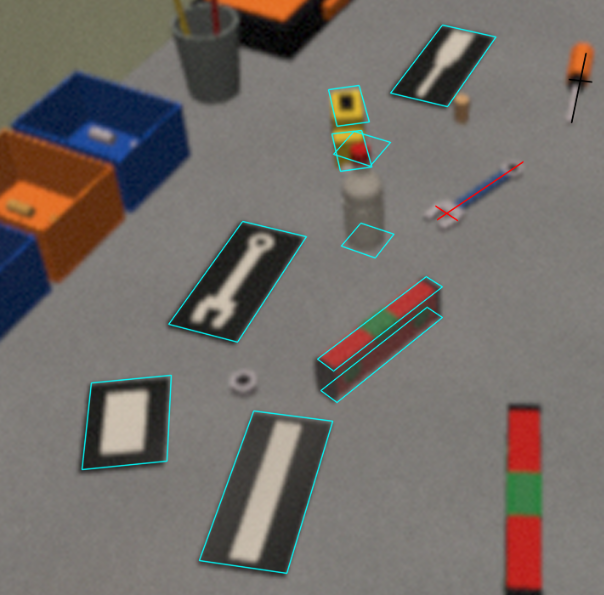

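The overlay matches both views within a few mm. The glue base is at about (524,-1). Next is a planner that prints the shifts I'll type.

```bash
cat > plan.py <<'E'
from pose import *
PI=np.pi
def at(p,u): return np.array([p[0]+u*np.cos(p[2]),p[1]+u*np.sin(p[2])])
d,s,l,t=P['driver'],P['span'],P['level'],P['tape']
d[:2]=at(d,-2.35); s[:2]=at(s,1.5); t[2]=2.22
G={'driver':(*at(d,-115),d[2]-PI/2),'dput':(*at(P['dpad'],75-115),P['dpad'][2]-PI/2),
'span':(*at(s,-63),s[2]-PI/2),'sput':(*at(P['spad'],55-63),P['spad'][2]-PI/2),
'level':(*l[:2],l[2]+PI/2),'lput':(*P['lpad'][:2],P['lpad'][2]+PI/2),
'tape':(*t[:2],t[2]-PI/2),'tput':(*P['tpad'][:2],P['tpad'][2]+PI/2)}
def plan(*calls):
    """each call: list of (place,z); prints the shift in tool axes of the call's start"""
    o=ctrl.get_obs();p=o['ee_pos'].copy();M=R.from_rotvec(o['orientation'])
    for call in calls:
        p0,M0=p,M
        for k,z in call:
            x,y,a=G[k];Y=np.array([np.cos(a),np.sin(a),0]);Z=np.array([0,0,-1.])
            T=R.from_matrix(np.c_[np.cross(Y,Z),Y,Z])
            v=M0.inv().apply(np.array([x,y,z])-p0).round();r=(M0.inv()*T).as_rotvec().round(2)
            n=max(np.linalg.norm(v-M0.inv().apply(p-p0))/41.7,(M.inv()*T).magnitude()/.125)
            print(k,z,'xyz',v.astype(int).tolist(),'rot',r.tolist(),'rows>=%.1f'%n)
            p,M=p0+M0.apply(v),M0*R.from_rotvec(r)
        print('--')
E
python3 - <<'E'
from plan import *
for k,v in G.items():print(k,np.round(v,2),'q6~%.2f'%(np.arctan2(v[1],v[0])-v[2]))
plan([('driver',120)],[('driver',3)],[('driver',60)],[('dput',60)],[('dput',10)],[('dput',120)])
E
```

```text
driver [ 4.3151e+02 -3.8798e+02  2.7000e-01] q6~-1.00
dput [ 5.9784e+02 -3.6914e+02  7.0000e-02] q6~-0.63
span [ 4.4354e+02 -1.2738e+02 -3.2000e-01] q6~0.04
sput [6.1224e+02 1.0776e+02 1.2000e-01] q6~0.05
level [ 4.2972e+02  1.3769e+02 -2.7000e-01] q6~0.58
lput [4.4003e+02 3.2923e+02 3.0000e-01] q6~0.35
tape [ 618.05 -130.12    0.65] q6~-0.86
tput [5.9892e+02 3.2310e+02 5.9000e-01] q6~-0.09
driver 120 xyz [266, -108, 102] rot [-0.0, -0.0, -1.48] rows>=11.8
--
driver 3 xyz [0, 0, 117] rot [-0.0, -0.0, 0.0] rows>=2.8
--
driver 60 xyz [0, 0, -57] rot [-0.0, -0.0, 0.0] rows>=1.4
--
dput 60 xyz [-26, 165, 0] rot [-0.0, -0.0, 0.2] rows>=4.0
--
dput 10 xyz [0, 0, 50] rot [-0.0, -0.0, -0.0] rows>=1.2
--
dput 120 xyz [0, 0, -110] rot [-0.0, -0.0, -0.0] rows>=2.6
--
```

```bash
python3 -m inch '[{"xyz":[266,-108,102],"rot":[0,0,-1.48]},{"xyz":[266,-108,102],"rot":[0,0,-1.48]},{"xyz":[266,-108,102],"rot":[0,0,-1.48]},{"xyz":[266,-108,102],"rot":[0,0,-1.48]},{"xyz":[266,-108,102],"rot":[0,0,-1.48]},{"xyz":[266,-108,102],"rot":[0,0,-1.48]},{"xyz":[266,-108,102],"rot":[0,0,-1.48]},{"xyz":[266,-108,102],"rot":[0,0,-1.48]},{"xyz":[266,-108,102],"rot":[0,0,-1.48]},{"xyz":[266,-108,102],"rot":[0,0,-1.48]},{"xyz":[266,-108,102],"rot":[0,0,-1.48]},{"xyz":[266,-108,102],"rot":[0,0,-1.48]}]' 0
python3 - <<'E'
from plan import *
plan([('driver',120)],[('driver',3)])
E
```

```text
t: 1.1
ee_pos: [432.2, -388.4, 120.2]
orientation: [-1.89, -2.508, -0.0]
ft_force: [-0.2, -0.2, 0.3]
width: 87.8
grasp_force: 0.0
driver 120 xyz [1, -1, 0] rot [-0.0, -0.0, 0.01] rows>=0.1
--
driver 3 xyz [0, 1, 117] rot [-0.0, -0.0, 0.0] rows>=2.8
--
```

```bash
python3 -m inch '[{"xyz":[1,0,35],"rot":[0,0,0.01]},{"xyz":[1,0,65],"rot":[0,0,0.01]},{"xyz":[1,0,90],"rot":[0,0,0.01]},{"xyz":[1,0,107],"rot":[0,0,0.01]},{"xyz":[1,0,115],"rot":[0,0,0.01]},{"xyz":[1,0,117],"rot":[0,0,0.01]},{"xyz":[1,0,117],"rot":[0,0,0.01]}]'
python3 -m inch '[{"xyz":[0,0,0],"rot":[0,0,0]},{"xyz":[0,0,0],"rot":[0,0,0]},{"xyz":[0,0,0],"rot":[0,0,0]},{"xyz":[0,0,0],"rot":[0,0,0]},{"xyz":[0,0,0],"rot":[0,0,0]},{"xyz":[0,0,0],"rot":[0,0,0]},{"xyz":[0,0,0],"rot":[0,0,0]},{"xyz":[0,0,0],"rot":[0,0,0]},{"xyz":[0,0,0],"rot":[0,0,0]},{"xyz":[0,0,0],"rot":[0,0,0]}]' 255
python3 -m inch '[{"xyz":[0,0,-15],"rot":[0,0,0]},{"xyz":[0,0,-35],"rot":[0,0,0]},{"xyz":[0,0,-57],"rot":[0,0,0]},{"xyz":[0,0,-57],"rot":[0,0,0]},{"xyz":[0,0,-57],"rot":[0,0,0]}]'
python3 - <<'E'
from plan import *
cv2.imwrite('pics/g1.png',cv2.resize(ctrl.get_image('side')[40:240,180:460,::-1],None,fx=2.5,fy=2.5))
plan([('dput',60)],[('dput',10)],[('dput',120)])
E
```

```text
t: 1.68
ee_pos: [431.8, -387.9, 3.4]
orientation: [-1.912, -2.492, -0.0]
ft_force: [-0.1, 0.3, -0.2]
width: 87.9
grasp_force: 0.0
t: 2.52
ee_pos: [432.0, -388.0, 3.7]
orientation: [1.912, 2.492, 0.0]
ft_force: [-0.0, 0.6, 0.2]
width: 27.8
grasp_force: 30.0
t: 2.93
ee_pos: [432.5, -388.5, 61.5]
orientation: [1.911, 2.491, -0.0]
ft_force: [-0.5, -0.2, -1.4]
width: 27.5
grasp_force: 30.0
dput 60 xyz [-25, 165, 1] rot [0.0, 0.0, 0.19] rows>=4.0
--
dput 10 xyz [0, 0, 50] rot [0.0, 0.0, -0.0] rows>=1.2
--
dput 120 xyz [0, 0, -110] rot [0.0, 0.0, -0.0] rows>=2.6
--
```

View pics/g1.png

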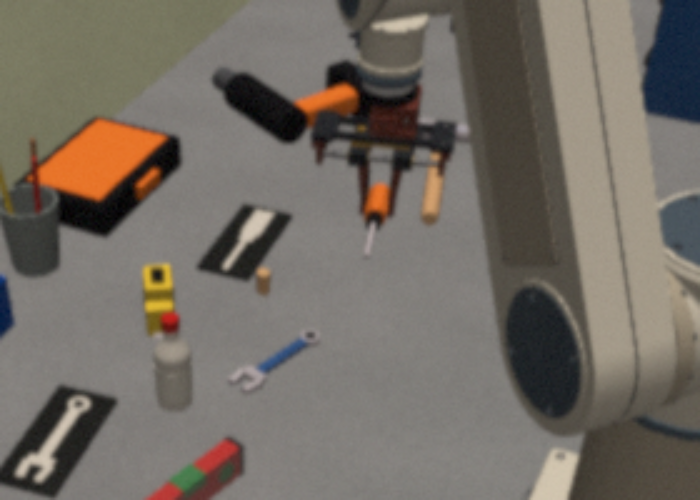

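The driver is held by its handle at (378,200), with the blade at (367,255). Placing it now.

```bash
python3 -m inch '[{"xyz":[-3,20,0],"rot":[0,0,0.02]},{"xyz":[-9,55,0],"rot":[0,0,0.06]},{"xyz":[-14,92,0],"rot":[0,0,0.11]},{"xyz":[-19,128,0],"rot":[0,0,0.15]},{"xyz":[-23,152,0],"rot":[0,0,0.18]},{"xyz":[-25,165,0],"rot":[0,0,0.19]},{"xyz":[-25,165,0],"rot":[0,0,0.19]},{"xyz":[-25,165,20],"rot":[0,0,0.19]},{"xyz":[-25,165,35],"rot":[0,0,0.19]},{"xyz":[-25,165,46],"rot":[0,0,0.19]},{"xyz":[-25,165,51],"rot":[0,0,0.19]},{"xyz":[-25,165,51],"rot":[0,0,0.19]}]'
python3 -m inch '[{"xyz":[0,0,0],"rot":[0,0,0]},{"xyz":[0,0,0],"rot":[0,0,0]},{"xyz":[0,0,0],"rot":[0,0,0]},{"xyz":[0,0,0],"rot":[0,0,0]},{"xyz":[0,0,0],"rot":[0,0,0]},{"xyz":[0,0,0],"rot":[0,0,0]}]' 0
python3 -m inch '[{"xyz":[0,0,-20],"rot":[0,0,0]},{"xyz":[0,0,-55],"rot":[0,0,0]},{"xyz":[0,0,-90],"rot":[0,0,0]},{"xyz":[0,0,-110],"rot":[0,0,0]},{"xyz":[0,0,-110],"rot":[0,0,0]}]'
python3 - <<'E'
from plan import *
plan([('tape',120)],[('tape',22)],[('tape',190)],[('tput',190)],[('tput',28)],[('tput',150)])
E
```

```text
t: 3.98
ee_pos: [596.1, -369.2, 9.1]
orientation: [-2.139, -2.297, 0.001]
ft_force: [0.3, 0.5, -2.1]
width: 27.9
grasp_force: 30.0
t: 4.48
ee_pos: [597.7, -369.4, 9.6]
orientation: [-2.14, -2.3, -0.0]
ft_force: [-0.9, -0.2, -0.7]
width: 64.0
grasp_force: 0.0
t: 4.9
ee_pos: [600.7, -371.2, 125.5]
orientation: [2.134, 2.294, 0.003]
ft_force: [0.1, 0.4, 0.3]
width: 87.7
grasp_force: 0.0
tape 120 xyz [239, 35, 4] rot [0.01, 0.01, -0.58] rows>=5.8
--
tape 22 xyz [0, 0, 98] rot [-0.0, -0.0, 0.0] rows>=2.4
--
tape 190 xyz [1, 0, -168] rot [-0.0, -0.0, 0.0] rows>=4.0
--
tput 190 xyz [371, 259, 1] rot [-0.0, -0.0, 0.07] rows>=10.9
--
tput 28 xyz [0, 1, 162] rot [-0.0, -0.0, -0.0] rows>=3.9
--
tput 150 xyz [0, 0, -122] rot [-0.0, -0.0, -0.0] rows>=2.9
--
```

```bash
python3 -m inch '[{"xyz":[20,3,0],"rot":[0,0,-0.05]},{"xyz":[55,8,0],"rot":[0,0,-0.13]},{"xyz":[95,14,0],"rot":[0,0,-0.23]},{"xyz":[135,20,0],"rot":[0,0,-0.33]},{"xyz":[175,26,0],"rot":[0,0,-0.43]},{"xyz":[210,31,0],"rot":[0,0,-0.51]},{"xyz":[232,34,0],"rot":[0,0,-0.56]},{"xyz":[239,35,0],"rot":[0,0,-0.58]},{"xyz":[239,35,0],"rot":[0,0,-0.58]},{"xyz":[239,35,0],"rot":[0,0,-0.58]},{"xyz":[239,35,0],"rot":[0,0,-0.58]}]'
python3 - <<'E'
from plan import *
cv2.imwrite('pics/t1.png',cv2.resize(ctrl.get_image('top')[110:240,280:460,::-1],None,fx=3.5,fy=3.5,interpolation=cv2.INTER_CUBIC))
plan([('tape',120)],[('tape',22)])
E
```

```text
t: 5.82
ee_pos: [615.4, -129.8, 119.4]
orientation: [-1.396, -2.814, 0.0]
ft_force: [-0.9, 0.3, -0.2]
width: 88.0
grasp_force: 0.0
tape 120 xyz [-2, 2, -1] rot [-0.0, 0.0, 0.0] rows>=0.1
--
tape 22 xyz [0, 0, 98] rot [-0.0, 0.0, 0.0] rows>=2.4
--
```

View pics/t1.png

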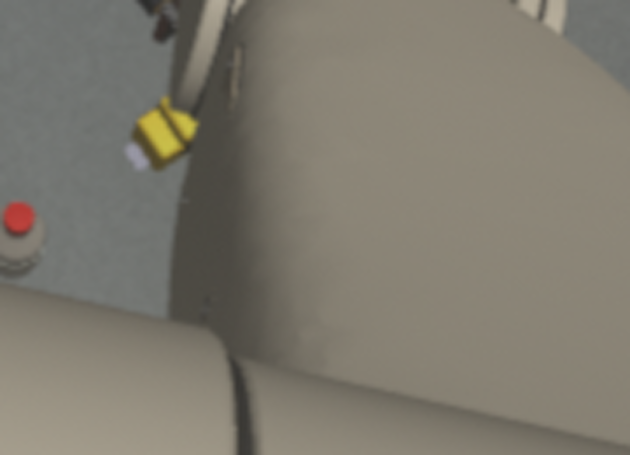

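The arm hides the driver pad, but the tape is undisturbed at (165,130). Grasping the tape.

```bash
python3 -m inch '[{"xyz":[-2,2,30],"rot":[0,0,0]},{"xyz":[-2,2,55],"rot":[0,0,0]},{"xyz":[-2,2,75],"rot":[0,0,0]},{"xyz":[-2,2,90],"rot":[0,0,0]},{"xyz":[-2,2,97],"rot":[0,0,0]},{"xyz":[-2,2,97],"rot":[0,0,0]},{"xyz":[-2,2,97],"rot":[0,0,0]}]'
python3 -m inch '[{"xyz":[0,0,0],"rot":[0,0,0]},{"xyz":[0,0,0],"rot":[0,0,0]},{"xyz":[0,0,0],"rot":[0,0,0]},{"xyz":[0,0,0],"rot":[0,0,0]},{"xyz":[0,0,0],"rot":[0,0,0]},{"xyz":[0,0,0],"rot":[0,0,0]},{"xyz":[0,0,0],"rot":[0,0,0]},{"xyz":[0,0,0],"rot":[0,0,0]},{"xyz":[0,0,0],"rot":[0,0,0]}]' 255
python3 -m inch '[{"xyz":[0,0,-15],"rot":[0,0,0]},{"xyz":[0,0,-45],"rot":[0,0,0]},{"xyz":[0,0,-80],"rot":[0,0,0]},{"xyz":[0,0,-120],"rot":[0,0,0]},{"xyz":[0,0,-155],"rot":[0,0,0]},{"xyz":[0,0,-168],"rot":[0,0,0]},{"xyz":[0,0,-168],"rot":[0,0,0]},{"xyz":[0,0,-168],"rot":[0,0,0]}]'
python3 - <<'E'
from plan import *
plan([('tput',190)],[('tput',29)],[('tput',150)])
E
```

```text
t: 6.45
ee_pos: [618.5, -129.4, 22.9]
orientation: [1.394, 2.815, 0.0]
ft_force: [0.0, 0.3, 0.6]
width: 87.6
grasp_force: 0.0
t: 7.2
ee_pos: [618.4, -128.7, 22.7]
orientation: [1.393, 2.816, 0.0]
ft_force: [0.9, 1.1, 0.1]
width: 37.3
grasp_force: 28.8
t: 7.87
ee_pos: [617.8, -128.8, 190.5]
orientation: [1.393, 2.816, 0.0]
ft_force: [0.4, -0.6, -3.3]
width: 36.8
grasp_force: 28.8
tput 190 xyz [371, 259, 0] rot [0.0, 0.0, 0.07] rows>=10.9
--
tput 29 xyz [0, 0, 161] rot [0.0, 0.0, -0.0] rows>=3.9
--
tput 150 xyz [0, 0, -121] rot [0.0, 0.0, -0.0] rows>=2.9
--
```

```bash
python3 -m inch '[{"xyz":[10,7,0],"rot":[0,0,0]},{"xyz":[30,21,0],"rot":[0,0,0.01]},{"xyz":[60,42,0],"rot":[0,0,0.01]},{"xyz":[90,63,0],"rot":[0,0,0.02]},{"xyz":[120,84,0],"rot":[0,0,0.02]},{"xyz":[150,105,0],"rot":[0,0,0.03]},{"xyz":[180,126,0],"rot":[0,0,0.03]},{"xyz":[210,147,0],"rot":[0,0,0.04]},{"xyz":[240,168,0],"rot":[0,0,0.04]},{"xyz":[270,188,0],"rot":[0,0,0.05]},{"xyz":[300,209,0],"rot":[0,0,0.06]},{"xyz":[325,227,0],"rot":[0,0,0.07]}]'
python3 -m inch '[{"xyz":[22,15,0],"rot":[0,0,0]},{"xyz":[36,25,0],"rot":[0,0,0]},{"xyz":[44,31,0],"rot":[0,0,0]},{"xyz":[46,32,0],"rot":[0,0,0]},{"xyz":[46,32,0],"rot":[0,0,0]},{"xyz":[46,32,0],"rot":[0,0,0]},{"xyz":[46,32,0],"rot":[0,0,0]}]'
python3 - <<'E'
from plan import *
plan([('tput',190)],[('tput',29)],[('tput',150)])
E
```

```text
t: 8.87
ee_pos: [598.9, 269.8, 187.3]
orientation: [-1.488, -2.762, 0.006]
ft_force: [1.7, -0.3, -2.6]
width: 37.3
grasp_force: 28.8
t: 9.45
ee_pos: [603.1, 321.7, 190.5]
orientation: [-1.493, -2.764, 0.001]
ft_force: [-0.3, 0.6, -3.3]
width: 37.0
grasp_force: 28.8
tput 190 xyz [3, -3, 0] rot [-0.0, 0.0, -0.01] rows>=0.1
--
tput 29 xyz [0, 0, 161] rot [-0.0, 0.0, 0.0] rows>=3.9
--
tput 150 xyz [0, 0, -121] rot [-0.0, 0.0, 0.0] rows>=2.9
--
```

```bash
python3 -m inch '[{"xyz":[3,-3,20],"rot":[0,0,-0.01]},{"xyz":[3,-3,55],"rot":[0,0,-0.01]},{"xyz":[3,-3,90],"rot":[0,0,-0.01]},{"xyz":[3,-3,120],"rot":[0,0,-0.01]},{"xyz":[3,-3,140],"rot":[0,0,-0.01]},{"xyz":[3,-3,152],"rot":[0,0,-0.01]},{"xyz":[3,-3,158],"rot":[0,0,-0.01]},{"xyz":[3,-3,161],"rot":[0,0,-0.01]},{"xyz":[3,-3,161],"rot":[0,0,-0.01]},{"xyz":[3,-3,161],"rot":[0,0,-0.01]}]'
python3 -m inch '[{"xyz":[0,0,0],"rot":[0,0,0]},{"xyz":[0,0,0],"rot":[0,0,0]},{"xyz":[0,0,0],"rot":[0,0,0]},{"xyz":[0,0,0],"rot":[0,0,0]},{"xyz":[0,0,0],"rot":[0,0,0]},{"xyz":[0,0,0],"rot":[0,0,0]},{"xyz":[0,0,0],"rot":[0,0,0]},{"xyz":[0,0,0],"rot":[0,0,0]}]' 0
python3 -m inch '[{"xyz":[0,0,-20],"rot":[0,0,0]},{"xyz":[0,0,-55],"rot":[0,0,0]},{"xyz":[0,0,-90],"rot":[0,0,0]},{"xyz":[0,0,-115],"rot":[0,0,0]},{"xyz":[0,0,-121],"rot":[0,0,0]},{"xyz":[0,0,-121],"rot":[0,0,0]},{"xyz":[0,0,-121],"rot":[0,0,0]}]'
python3 - <<'E'
from plan import *
plan([('level',150)],[('level',12)],[('level',80)],[('lput',80)],[('lput',18)],[('lput',180)])
E
```

```text
t: 10.28
ee_pos: [599.8, 324.4, 31.2]
orientation: [1.477, 2.772, 0.003]
ft_force: [-0.2, -0.2, -1.7]
width: 37.5
grasp_force: 28.8
t: 10.95
ee_pos: [598.8, 324.1, 29.7]
orientation: [1.477, 2.773, -0.0]
ft_force: [-0.1, 0.7, -0.1]
width: 86.1
grasp_force: 0.0
t: 11.53
ee_pos: [598.3, 323.9, 150.0]
orientation: [-1.477, -2.773, 0.001]
ft_force: [-0.4, 0.2, -0.0]
width: 87.4
grasp_force: 0.0
level 150 xyz [-60, -244, 0] rot [-0.0, 0.0, 0.86] rows>=6.9
--
level 12 xyz [0, 0, 138] rot [-0.0, 0.0, 0.0] rows>=3.3
--
level 80 xyz [0, 0, -68] rot [-0.0, 0.0, 0.0] rows>=1.6
--
lput 80 xyz [187, -40, 0] rot [-0.0, 0.0, -0.56] rows>=4.6
--
lput 18 xyz [0, 0, 62] rot [-0.0, 0.0, -0.0] rows>=1.5
--
lput 180 xyz [0, 0, -162] rot [-0.0, 0.0, -0.0] rows>=3.9
--
```

```bash
python3 -m inch '[{"xyz":[-6,-24,0],"rot":[0,0,0.08]},{"xyz":[-15,-58,0],"rot":[0,0,0.19]},{"xyz":[-24,-95,0],"rot":[0,0,0.31]},{"xyz":[-33,-132,0],"rot":[0,0,0.43]},{"xyz":[-42,-168,0],"rot":[0,0,0.55]},{"xyz":[-50,-204,0],"rot":[0,0,0.67]},{"xyz":[-57,-232,0],"rot":[0,0,0.79]},{"xyz":[-60,-244,0],"rot":[0,0,0.86]},{"xyz":[-60,-244,0],"rot":[0,0,0.86]},{"xyz":[-60,-244,0],"rot":[0,0,0.86]},{"xyz":[-60,-244,0],"rot":[0,0,0.86]},{"xyz":[-60,-244,0],"rot":[0,0,0.86]}]'
python3 -m inch '[{"xyz":[0,0,35],"rot":[0,0,0]},{"xyz":[0,0,70],"rot":[0,0,0]},{"xyz":[0,0,100],"rot":[0,0,0]},{"xyz":[0,0,122],"rot":[0,0,0]},{"xyz":[0,0,134],"rot":[0,0,0]},{"xyz":[0,0,138],"rot":[0,0,0]},{"xyz":[0,0,138],"rot":[0,0,0]},{"xyz":[0,0,138],"rot":[0,0,0]}]'
python3 - <<'E'
from plan import *
plan([('level',12)])
E
```

```text
t: 12.53
ee_pos: [430.7, 138.9, 150.3]
orientation: [-2.496, -1.907, -0.0]
ft_force: [-0.5, 0.0, 0.1]
width: 87.9
grasp_force: 0.0
t: 13.2
ee_pos: [430.4, 138.6, 12.8]
orientation: [2.497, 1.906, 0.001]
ft_force: [0.5, -0.5, 0.6]
width: 87.8
grasp_force: 0.0
level 12 xyz [-1, 0, 1] rot [0.0, -0.0, 0.0] rows>=0.0
--
```

```bash
python3 -m inch '[{"xyz":[-1,0,0],"rot":[0,0,0]},{"xyz":[-1,0,0],"rot":[0,0,0]},{"xyz":[-1,0,0],"rot":[0,0,0]},{"xyz":[-1,0,0],"rot":[0,0,0]},{"xyz":[-1,0,0],"rot":[0,0,0]},{"xyz":[-1,0,0],"rot":[0,0,0]},{"xyz":[-1,0,0],"rot":[0,0,0]},{"xyz":[-1,0,0],"rot":[0,0,0]},{"xyz":[-1,0,0],"rot":[0,0,0]},{"xyz":[-1,0,0],"rot":[0,0,0]},{"xyz":[-1,0,0],"rot":[0,0,0]}]' 255
python3 -m inch '[{"xyz":[0,0,-15],"rot":[0,0,0]},{"xyz":[0,0,-40],"rot":[0,0,0]},{"xyz":[0,0,-62],"rot":[0,0,0]},{"xyz":[0,0,-68],"rot":[0,0,0]},{"xyz":[0,0,-68],"rot":[0,0,0]},{"xyz":[0,0,-68],"rot":[0,0,0]}]'
python3 -m inch '[{"xyz":[15,-3,0],"rot":[0,0,-0.05]},{"xyz":[45,-10,0],"rot":[0,0,-0.14]},{"xyz":[80,-17,0],"rot":[0,0,-0.24]},{"xyz":[115,-25,0],"rot":[0,0,-0.35]},{"xyz":[150,-32,0],"rot":[0,0,-0.46]},{"xyz":[175,-37,0],"rot":[0,0,-0.53]},{"xyz":[187,-40,0],"rot":[0,0,-0.56]},{"xyz":[187,-40,0],"rot":[0,0,-0.56]},{"xyz":[187,-40,0],"rot":[0,0,-0.56]},{"xyz":[187,-40,0],"rot":[0,0,-0.56]}]'
python3 - <<'E'
from plan import *
plan([('lput',80)],[('lput',19)],[('lput',180)])
E
```

```text
t: 14.12
ee_pos: [429.6, 137.2, 12.7]
orientation: [2.498, 1.905, 0.0]
ft_force: [0.4, 0.5, -0.1]
width: 21.9
grasp_force: 30.0
t: 14.62
ee_pos: [429.4, 137.2, 80.4]
orientation: [2.498, 1.905, 0.0]
ft_force: [-0.1, -0.0, -0.8]
width: 21.9
grasp_force: 30.0
t: 15.45
ee_pos: [439.5, 326.4, 79.7]
orientation: [-1.877, -2.519, 0.004]
ft_force: [0.2, -0.2, -1.2]
width: 22.2
grasp_force: 30.0
lput 80 xyz [3, 1, 0] rot [-0.0, 0.0, -0.01] rows>=0.1
--
lput 19 xyz [0, 0, 61] rot [-0.0, 0.0, 0.0] rows>=1.5
--
lput 180 xyz [0, 0, -161] rot [-0.0, 0.0, 0.0] rows>=3.9
--
```

```bash
python3 -m inch '[{"xyz":[2,0,15],"rot":[0,0,-0.01]},{"xyz":[2,0,33],"rot":[0,0,-0.01]},{"xyz":[2,0,47],"rot":[0,0,-0.01]},{"xyz":[2,0,56],"rot":[0,0,-0.01]},{"xyz":[2,0,60],"rot":[0,0,-0.01]},{"xyz":[2,0,61],"rot":[0,0,-0.01]},{"xyz":[2,0,61],"rot":[0,0,-0.01]},{"xyz":[2,0,61],"rot":[0,0,-0.01]}]'
python3 -m inch '[{"xyz":[0,0,0],"rot":[0,0,0]},{"xyz":[0,0,0],"rot":[0,0,0]},{"xyz":[0,0,0],"rot":[0,0,0]},{"xyz":[0,0,0],"rot":[0,0,0]},{"xyz":[0,0,0],"rot":[0,0,0]},{"xyz":[0,0,0],"rot":[0,0,0]},{"xyz":[0,0,0],"rot":[0,0,0]}]' 0
python3 -m inch '[{"xyz":[0,0,-20],"rot":[0,0,0]},{"xyz":[0,0,-55],"rot":[0,0,0]},{"xyz":[0,0,-95],"rot":[0,0,0]},{"xyz":[0,0,-135],"rot":[0,0,0]},{"xyz":[0,0,-165],"rot":[0,0,0]},{"xyz":[0,0,-181],"rot":[0,0,0]},{"xyz":[0,0,-181],"rot":[0,0,0]},{"xyz":[0,0,-181],"rot":[0,0,0]}]'
python3 - <<'E'
from plan import *
plan([('span',200)],[('span',3)],[('span',200)],[('sput',200)],[('sput',10)],[('sput',200)])
E
```

```text
t: 16.12
ee_pos: [440.4, 330.0, 20.3]
orientation: [1.862, 2.53, 0.001]
ft_force: [-0.2, 1.1, -1.2]
width: 22.0
grasp_force: 30.0
t: 16.7
ee_pos: [439.9, 330.1, 19.7]
orientation: [1.862, 2.53, 0.0]
ft_force: [-0.9, 0.8, -0.2]
width: 65.2
grasp_force: 0.0
t: 17.37
ee_pos: [440.2, 330.2, 201.2]
orientation: [1.862, 2.53, 0.003]
ft_force: [-0.5, -0.4, -0.7]
width: 87.8
grasp_force: 0.0
span 200 xyz [-438, -133, 1] rot [0.0, -0.0, 0.62] rows>=11.0
--
span 3 xyz [0, 0, 197] rot [0.0, -0.0, -0.0] rows>=4.7
--
span 200 xyz [0, 0, -197] rot [0.0, -0.0, -0.0] rows>=4.7
--
sput 200 xyz [276, 87, 0] rot [0.0, -0.0, -0.44] rows>=6.9
--
sput 10 xyz [0, 0, 190] rot [0.0, -0.0, 0.0] rows>=4.6
--
sput 200 xyz [0, 0, -190] rot [0.0, -0.0, 0.0] rows>=4.6
--
```

```bash
python3 -m inch '[{"xyz":[-20,-6,0],"rot":[0,0,0.03]},{"xyz":[-55,-17,0],"rot":[0,0,0.08]},{"xyz":[-95,-29,0],"rot":[0,0,0.14]},{"xyz":[-135,-41,0],"rot":[0,0,0.2]},{"xyz":[-175,-53,0],"rot":[0,0,0.25]},{"xyz":[-215,-65,0],"rot":[0,0,0.3]},{"xyz":[-254,-77,0],"rot":[0,0,0.36]},{"xyz":[-293,-89,0],"rot":[0,0,0.42]},{"xyz":[-332,-101,0],"rot":[0,0,0.48]},{"xyz":[-370,-112,0],"rot":[0,0,0.53]},{"xyz":[-405,-123,0],"rot":[0,0,0.58]},{"xyz":[-428,-130,0],"rot":[0,0,0.61]}]'
python3 -m inch '[{"xyz":[-8,-3,20],"rot":[0,0,0.01]},{"xyz":[-8,-3,50],"rot":[0,0,0.01]},{"xyz":[-8,-3,80],"rot":[0,0,0.01]},{"xyz":[-8,-3,80],"rot":[0,0,0.01]},{"xyz":[-8,-3,80],"rot":[0,0,0.01]},{"xyz":[-8,-3,80],"rot":[0,0,0.01]}]'
python3 - <<'E'
from plan import *
plan([('span',120)],[('span',3)])
E
```

```text
t: 18.37
ee_pos: [441.6, -119.8, 198.7]
orientation: [-2.538, -1.848, 0.004]
ft_force: [1.4, 0.1, -0.3]
width: 87.7
grasp_force: 0.0
t: 18.87
ee_pos: [437.7, -123.8, 120.7]
orientation: [-2.544, -1.841, 0.001]
ft_force: [-0.3, 0.4, 0.3]
width: 87.6
grasp_force: 0.0
span 120 xyz [-2, 7, 1] rot [-0.0, 0.0, -0.0] rows>=0.2
--
span 3 xyz [0, 0, 117] rot [-0.0, 0.0, -0.0] rows>=2.8
--
```

```bash
python3 -m inch '[{"xyz":[-2,7,25],"rot":[0,0,0]},{"xyz":[-2,7,60],"rot":[0,0,0]},{"xyz":[-2,7,88],"rot":[0,0,0]},{"xyz":[-2,7,106],"rot":[0,0,0]},{"xyz":[-2,7,115],"rot":[0,0,0]},{"xyz":[-2,7,118],"rot":[0,0,0]},{"xyz":[-2,7,118],"rot":[0,0,0]},{"xyz":[-2,7,118],"rot":[0,0,0]}]'
python3 -m inch '[{"xyz":[0,0,0],"rot":[0,0,0]},{"xyz":[0,0,0],"rot":[0,0,0]},{"xyz":[0,0,0],"rot":[0,0,0]},{"xyz":[0,0,0],"rot":[0,0,0]},{"xyz":[0,0,0],"rot":[0,0,0]},{"xyz":[0,0,0],"rot":[0,0,0]},{"xyz":[0,0,0],"rot":[0,0,0]},{"xyz":[0,0,0],"rot":[0,0,0]},{"xyz":[0,0,0],"rot":[0,0,0]},{"xyz":[0,0,0],"rot":[0,0,0]},{"xyz":[0,0,0],"rot":[0,0,0]},{"xyz":[0,0,0],"rot":[0,0,0]}]' 255
python3 -m inch '[{"xyz":[0,0,-15],"rot":[0,0,0]},{"xyz":[0,0,-45],"rot":[0,0,0]},{"xyz":[0,0,-80],"rot":[0,0,0]},{"xyz":[0,0,-120],"rot":[0,0,0]},{"xyz":[0,0,-160],"rot":[0,0,0]},{"xyz":[0,0,-190],"rot":[0,0,0]},{"xyz":[0,0,-198],"rot":[0,0,0]},{"xyz":[0,0,-198],"rot":[0,0,0]},{"xyz":[0,0,-198],"rot":[0,0,0]}]'
python3 - <<'E'
from plan import *
cv2.imwrite('pics/g4.png',cv2.resize(ctrl.get_image('side')[40:300,130:460,::-1],None,fx=2,fy=2))
plan([('sput',200)],[('sput',10)],[('sput',200)])
E
```

```text
t: 19.53
ee_pos: [444.9, -128.3, 3.9]
orientation: [2.544, 1.841, 0.002]
ft_force: [-0.5, 0.4, 0.2]
width: 88.0
grasp_force: 0.0
t: 20.53
ee_pos: [443.9, -128.1, 2.6]
orientation: [-2.545, -1.842, -0.0]
ft_force: [-0.4, -0.1, -0.3]
width: 13.0
grasp_force: 30.0
t: 21.28
ee_pos: [443.3, -127.9, 200.0]
orientation: [-2.545, -1.842, 0.001]
ft_force: [0.0, 0.0, -2.1]
width: 12.4
grasp_force: 30.0
sput 200 xyz [277, 87, -1] rot [-0.0, -0.0, -0.44] rows>=7.0
--
sput 10 xyz [-1, 1, 190] rot [-0.0, -0.0, 0.0] rows>=4.6
--
sput 200 xyz [1, -1, -190] rot [-0.0, -0.0, 0.0] rows>=4.6
--
```

View pics/g4.png

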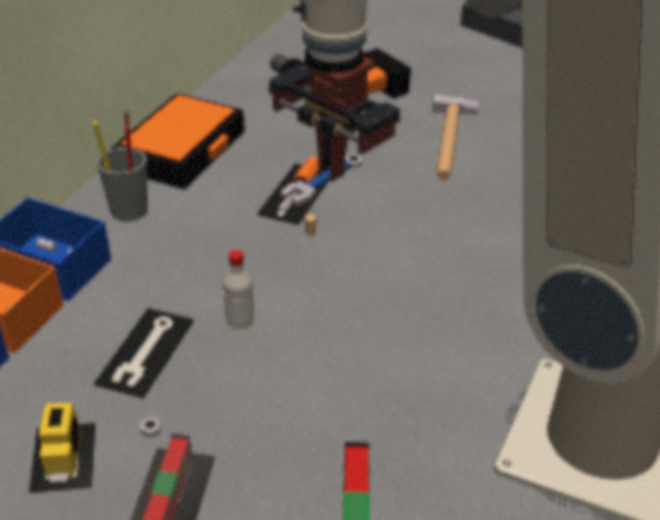

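The spanner is held with its jaw at (295,195). The level (165,480) and tape (60,450) stand on their pads, and the bottle is untouched at (238,295).

```bash
python3 -m inch '[{"xyz":[18,6,0],"rot":[0,0,-0.03]},{"xyz":[50,16,0],"rot":[0,0,-0.08]},{"xyz":[88,28,0],"rot":[0,0,-0.14]},{"xyz":[126,40,0],"rot":[0,0,-0.2]},{"xyz":[164,52,0],"rot":[0,0,-0.26]},{"xyz":[202,64,0],"rot":[0,0,-0.32]},{"xyz":[237,75,0],"rot":[0,0,-0.38]},{"xyz":[263,83,0],"rot":[0,0,-0.42]},{"xyz":[276,87,0],"rot":[0,0,-0.44]},{"xyz":[276,87,0],"rot":[0,0,-0.44]},{"xyz":[276,87,0],"rot":[0,0,-0.44]},{"xyz":[276,87,0],"rot":[0,0,-0.44]}]'
python3 -m inch '[{"xyz":[0,0,20],"rot":[0,0,0]},{"xyz":[0,0,55],"rot":[0,0,0]},{"xyz":[0,0,95],"rot":[0,0,0]},{"xyz":[0,0,130],"rot":[0,0,0]},{"xyz":[0,0,150],"rot":[0,0,0]},{"xyz":[0,0,160],"rot":[0,0,0]},{"xyz":[0,0,160],"rot":[0,0,0]},{"xyz":[0,0,160],"rot":[0,0,0]}]'
python3 - <<'E'
from plan import *
plan([('sput',9)],[('sput',200)])
E
```

```text
t: 22.33
ee_pos: [611.3, 105.8, 199.1]
orientation: [-2.082, -2.35, 0.004]
ft_force: [0.1, -0.4, -1.6]
width: 12.8
grasp_force: 30.0
t: 23.0
ee_pos: [612.9, 106.1, 41.2]
orientation: [2.083, 2.351, -0.0]
ft_force: [-0.0, -0.5, -2.0]
width: 12.6
grasp_force: 30.0
sput 9 xyz [2, 0, 32] rot [0.0, 0.0, 0.0] rows>=0.8
--
sput 200 xyz [0, 0, -191] rot [0.0, 0.0, 0.0] rows>=4.6
--
```

```bash
python3 -m inch '[{"xyz":[2,0,12],"rot":[0,0,0]},{"xyz":[2,0,22],"rot":[0,0,0]},{"xyz":[2,0,28],"rot":[0,0,0]},{"xyz":[2,0,31],"rot":[0,0,0]},{"xyz":[2,0,32],"rot":[0,0,0]},{"xyz":[2,0,32],"rot":[0,0,0]},{"xyz":[2,0,32],"rot":[0,0,0]}]'
python3 -m inch '[{"xyz":[0,0,0],"rot":[0,0,0]},{"xyz":[0,0,0],"rot":[0,0,0]},{"xyz":[0,0,0],"rot":[0,0,0]},{"xyz":[0,0,0],"rot":[0,0,0]},{"xyz":[0,0,0],"rot":[0,0,0]},{"xyz":[0,0,0],"rot":[0,0,0]}]' 0
python3 -m inch '[{"xyz":[0,0,-20],"rot":[0,0,0]},{"xyz":[0,0,-55],"rot":[0,0,0]},{"xyz":[0,0,-95],"rot":[0,0,0]},{"xyz":[0,0,-135],"rot":[0,0,0]},{"xyz":[0,0,-170],"rot":[0,0,0]},{"xyz":[0,0,-200],"rot":[0,0,0]},{"xyz":[0,0,-200],"rot":[0,0,0]}]'
```

```text
t: 23.58
ee_pos: [612.7, 109.0, 8.8]
orientation: [2.082, 2.353, 0.001]
ft_force: [-0.1, -0.6, -1.0]
width: 12.5
grasp_force: 30.0
t: 24.08
ee_pos: [612.6, 108.9, 8.7]
orientation: [2.082, 2.353, 0.0]
ft_force: [-0.2, -0.4, -0.9]
width: 49.4
grasp_force: 0.0
t: 24.67
ee_pos: [616.2, 109.5, 215.8]
orientation: [2.077, 2.347, 0.014]
ft_force: [0.8, 0.2, 0.6]
width: 87.6
grasp_force: 0.0
```

```bash
python3 -m inch '[{"xyz":[-16,-12,0],"rot":[0,0,0]},{"xyz":[-40,-30,0],"rot":[0,0,0]},{"xyz":[-68,-51,0],"rot":[0,0,0]},{"xyz":[-96,-72,0],"rot":[0,0,0]},{"xyz":[-124,-93,0],"rot":[0,0,0]},{"xyz":[-152,-114,0],"rot":[0,0,0]},{"xyz":[-180,-135,0],"rot":[0,0,0]},{"xyz":[-208,-156,0],"rot":[0,0,0]},{"xyz":[-236,-177,0],"rot":[0,0,0]},{"xyz":[-264,-198,0],"rot":[0,0,0]},{"xyz":[-292,-219,0],"rot":[0,0,0]},{"xyz":[-320,-237,0],"rot":[0,0,0]}]'
python3 -m inch '[{"xyz":[-28,-21,0],"rot":[0,0,0]},{"xyz":[-56,-42,0],"rot":[0,0,0]},{"xyz":[-84,-63,0],"rot":[0,0,0]},{"xyz":[-112,-84,0],"rot":[0,0,0]},{"xyz":[-140,-105,0],"rot":[0,0,0]},{"xyz":[-168,-126,0],"rot":[0,0,0]},{"xyz":[-196,-147,0],"rot":[0,0,0]},{"xyz":[-224,-168,0],"rot":[0,0,0]},{"xyz":[-252,-189,0],"rot":[0,0,0]},{"xyz":[-280,-210,0],"rot":[0,0,0]},{"xyz":[-300,-225,0],"rot":[0,0,0]},{"xyz":[-310,-232,0],"rot":[0,0,0]}]'
python3 - <<'E'
from h import *
a=ctrl.get_image('top')[:,:,::-1];b=ctrl.get_image('side')[:,:,::-1]
cv2.imwrite('pics/top9.png',a);cv2.imwrite('pics/side9.png',b)
z=lambda r:cv2.resize(a[r[0]:r[0]+100,r[1]:r[1]+180],None,fx=4.4,fy=4.4,interpolation=cv2.INTER_CUBIC)
cv2.imwrite('pics/f1.png',z((135,110)));cv2.imwrite('pics/f2.png',z((125,280)))
cv2.imwrite('pics/f3.png',cv2.resize(b[100:330,130:330],None,fx=2.6,fy=2.6))
E
```

```text
t: 25.67
ee_pos: [414.5, -238.6, 208.2]
orientation: [-2.081, -2.352, 0.0]
ft_force: [0.8, 1.1, -0.5]
width: 87.7
grasp_force: 0.0
t: 26.67
ee_pos: [221.8, -575.8, 207.9]
orientation: [-2.084, -2.35, 0.001]
ft_force: [0.3, 0.1, -0.3]
width: 87.7
grasp_force: 0.0
```

View pics/f1.png

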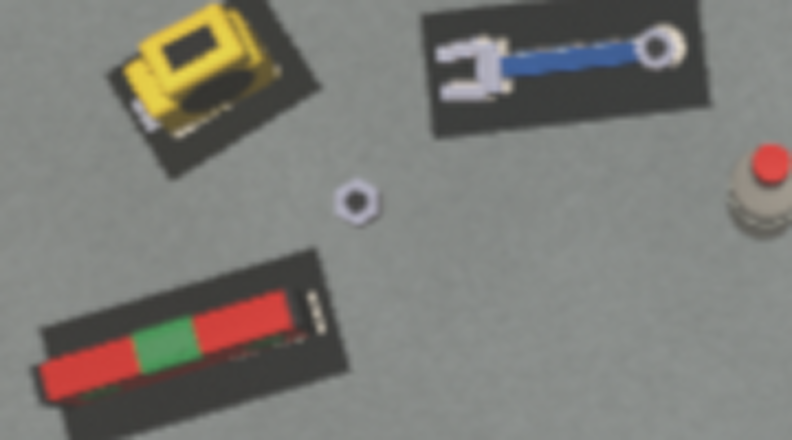

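View pics/f2.png

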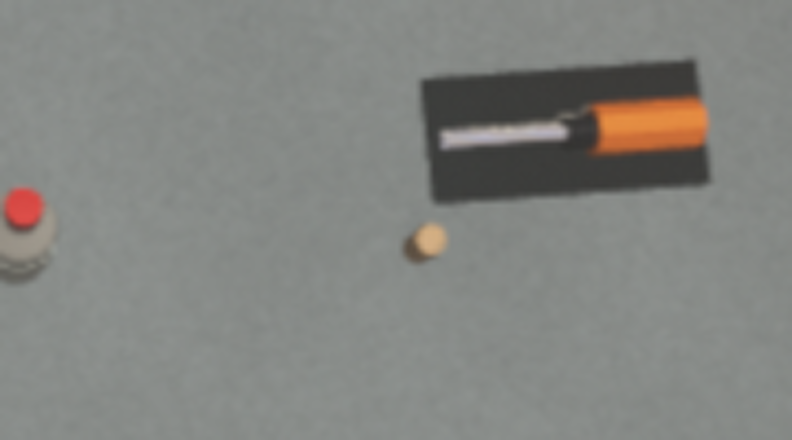

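View pics/f3.png

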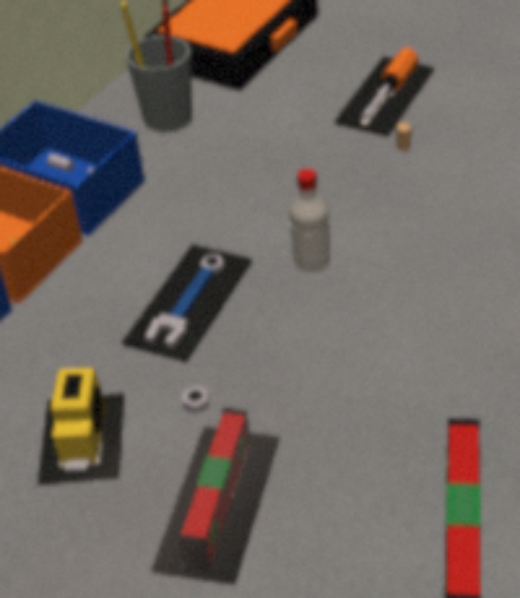

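The tools sit on their pads as drawn, and the bottle hasn't moved. A sliver of outline shows at the level's right end (315,310 in the crop) and beside the tape (275,70), so I'll measure the residuals.

Run:
```python
from pose import *
f1=lambda p:np.array(p,float)/4.4+[110,135]
def inpad(k,W):
    x,y,t,_=P[k];d=np.atleast_2d(W)-[x,y];return np.c_[d@[np.cos(t),np.sin(t)],d@[-np.sin(t),np.cos(t)]].round(1)
print('level ends',inpad('lpad',px2w('top',f1([(35,387),(303,311)]),50)).tolist())
print('outline right end',inpad('lpad',px2w('top',f1([(323,312)]),6)).tolist())
print('span tip, ring',inpad('spad',px2w('top',f1([(438,73),(659,48)]),15)).tolist(),'want 70,-58')
print('driver',inpad('dpad',px2w('top',c2([(441,139),(706,122)]),20)).tolist())
# tape: fit box by showing the wireframe for candidate at pad centre
s=6
for n,(r,c) in {'top':((130,125),(70,75)),'side':((230,135),(70,60))}.items():
    im=cv2.resize(cv2.imread(f'pics/{n}9.png')[r[0]:r[0]+c[0],r[1]:r[1]+c[1]],None,fx=s,fy=s,interpolation=cv2.INTER_CUBIC)
    x,y,t,_=P['tpad']
    for z in(6,70):
        Q=[[x+u*np.cos(t)-w*np.sin(t),y+u*np.sin(t)+w*np.cos(t),z] for u,w in((36,18),(-36,18),(-36,-18),(36,-18))]
        cv2.polylines(im,[np.int32((w2px(n,Q)-[r[1],r[0]]+.5)*s)],True,(255,255,0),1)
    globals()[n]=cv2.resize(im,(400,400*c[0]//c[1]))
h=max(len(top),len(side));pd=lambda i:cv2.copyMakeBorder(i,0,h-len(i),0,0,0)
cv2.imwrite('pics/tp.png',np.hstack([pd(top),pd(side)]))
```

```text
level ends [[-78.7, -2.7], [73.7, -5.2]]
outline right end [[76.5, -1.1]]
span tip, ring [[74.6, 1.0], [-55.8, 1.7]] want 70,-58
driver [[79.1, 2.5], [-77.9, 3.8]]
```

View pics/tp.png

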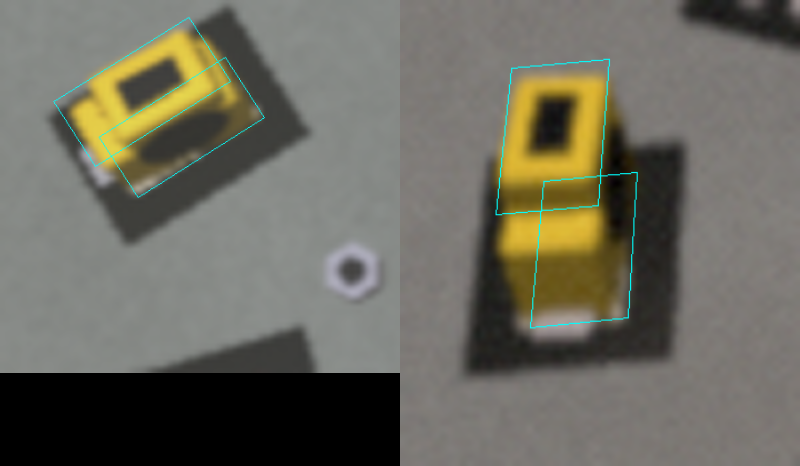

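Each residual is about 5 mm or less: level centre (-2.5,-4), tape about 4 mm across, spanner +3 mm along, driver 1 to 4 mm. All are inside the 12 mm limit, so I'm handing in.

```bash
python3 -c "
from workcell import ctrl
print(ctrl.close_job())"
```

```text
the job is handed in; nothing more can be done
None
```

I handed the job in at about 27 s: all four tools are on their own pads, each about 5 mm or less from its place by my camera measurements (limit 12 mm), and the glue bottle still stands where it was; the hand-in returned no verdict.

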